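# Slide the junction box down the jig lane to its stop

### The job

Push the sheet-steel junction box with the fingers, sliding it flat along the jig plate, into the open end of the lane between the two grey guide rails and on until its leading face sits flush against the end stop; ease it up to the stop, do not ram it. The primer on the rails is still wet, so neither the box nor the robot may touch either rail. Do not lift, tip or carry the box, leave everything else on the bench where it is, and finish with the hand clear of everything.

Things in the scene. Friction and masses are not known exactly. Their poses are not given: they have to be found in the camera images.
- jig: fixed steel jig plate on the bench, 440 x 300 x 6 mm (x -240 to +200, y -150 to +150 mm), upper face at z = 6 mm. Origin: underside, on the lane's centre line, 20 mm inside its open end. +x points down the lane to the stop (roughly to the robot's left; place and yaw vary), +y to the left of that, z up. The lane between the rails is 138 mm wide: 9 mm free each side of the box.
- rail_left: fixed grey-primed guide rail on the jig plate, 190 mm long (jig x = -20 to +170 mm), 20 mm wide, 25 mm high above the plate (top at z = 31 mm); inner face at jig y = +69 mm. Origin: centre of its underside; x along the rail. Must not be touched.
- rail_right: the same rail on the other side; inner face at jig y = -69 mm. Must not be touched.
- stop: fixed upright steel end stop between the rails, 100 mm wide across the lane, 60 mm high above the plate, 14 mm thick with a gusset behind. Origin: foot of its contact face, which looks to the lane's open end, at jig x = +150 mm, y = 0. x points down the lane, away from the box.
- box: loose closed sheet-steel box, 100 (x) x 120 (y) x 70 mm high, 0.6 to 0.9 kg, too wide to pinch. Origin: centre of underside. Starts on the open plate before the lane, up to 35 mm off its centre line and turned up to 0.3 rad; its +x face leads. Flush at the stop its origin is at jig x = +100 mm, y = 0. Slides with a few newtons of friction (8 N at most), stays where left.
- magnet: loose red welding magnet, 70 x 45 x 22 mm, on the jig plate outside the right rail. Origin: centre of underside. Leave alone.
- tube: loose square steel tube offcut, 30 x 30 x 50 mm, standing on the plate outside the left rail. Origin: centre of underside. Leave alone.
- bolt: loose steel bolt standing on its head, 23 mm across, 45 mm high, on the plate outside the left rail. Origin: centre of underside. Leave alone.
- grinder: loose angle grinder lying on the bench to the right of the jig, about 350 mm long, 65 mm high. Leave alone.
- hammer: loose hammer, about 250 mm long and under 45 mm high, lying on the bench to the left of the jig. Leave alone.
- spray: loose spray can, 64 mm across, 170 mm high, standing on the bench to the robot's left. Leave alone.
- cup: loose open steel cup, 72 mm across, 85 mm high, standing on the bench beyond the jig to the left. Leave alone.
Not all that is in view belongs to the job. What is shaped like the box but blue or brown is not meant.

How it is judged:
By the outcome, as a careful person would: the job done as asked, in the order asked, and still so for the second after the job is handed in, with the robot touching nothing.
It also fails if it takes over 72 s, if anything falls off the work surface, if the arm or the gripper's body presses on something with over 40 N, if the wrist force passes 120 N, or if a joint passes its speed limit or range.

### The arm

A 6-joint arm with a two-finger parallel gripper is mounted at the origin on the work surface. World frame = base frame: x ahead of the robot, y to its left, z up, the work surface at z = 0. Lengths are in m, angles in rad, forces in N, time in s.
With the tool pointing down it reaches from about 0.35 to 0.95 m from the base axis. Payload 17.4 kg.
Tool frame: the origin (TCP) lies on the front face of the gripper's body, between the roots of the fingers; the fingertips stand 84 mm ahead of it and the grasp point (between the pads) lies 65 mm ahead of it; x points along the fingers, z is the direction in which the jaws open and shut, and the axes are right-handed (so a half turn about x gives the same grasp; the last joint's range is limited). The gripper opens to 93 mm and grips with 3 to 60 N. Pads are 15 mm wide; open, the fingers measure 128 mm over their backs; the gripper's body (75 mm by 188 mm) begins 65 mm behind the grasp point.
Start: joints at [-1.347, 0.116, 1.442, -0, 1.584, -0.038], TCP at [0.175, -0.652, 0.303] pointing down, gripper open.
Joint ranges: [-2.83, 2.83], [-0.83, 2.19], [0.07, 2.5], [-1.14, 4.28], [0.01, 3], [-2.97, 2.97]. Speed limits (rad/s): [1.89, 1.89, 2.22, 3.14, 3.14, 3.14].

### API

Orientations are given as a unit quaternion [x, y, z, w].
In Python, from station import env, cams, nets gives the robot as it stands.
- The arm moves only by the shell command python3 -m crank 'ROWS' [FORCE]. ROWS is a JSON object of lists of equal length, an entry for each row: "turn": the turn, a rotation vector about the tool's x, y, z in degrees, a list of three; "translation": the shift along the tool's x, y, z in cm, a list of three; "claw": the closure, from 0 (fully open) to 1 (shut). In form: {"turn": [[ax, ay, az], ...], "translation": [[x, y, z], ...], "claw": [claw, ...]}. A call has 1 to 20 rows; each row is the pose to reach, as a shift and turn from the pose commanded when the call began, along the tool's axes at that moment; what a row does not reach only later rows make up. A row lasts 1/12 s, in which the tool goes at most 41.7 mm and 7.16 degrees, less where a joint would pass 70% of its speed; a pose out of reach is approached as far as the arm can. A call with a gripper value outside its range is refused whole. The fingers move at their own pace and stop on an object; FORCE is the grip in N (left out, the last holds). Time passes only in rows, so rows that repeat a pose let the fingers close. It gives the time, the measured TCP pose, the force and the opening at its end, in the units of the state.
- env.sense(): the state, without advancing time (a new reading comes with each control period).
- cams.read_camera(name): name is "scene" or "top" or "wrist"; returns a dict with "pixels" (480x640x3 uint8, red, green, blue), "z_map" (480x640 float32, m along the optical axis (not along the pixel's ray), 0 where there is no reading), "K" (3x3 intrinsics, pixels), "eye" and "orientation" of the camera in the world; the wrist camera has in their place "tool_from_camera" (4x4, takes a point from camera to tool coordinates, whose origin is the TCP and whose axes are the tool frame's). Camera axes: x right, y down, z forward; pixel columns grow to the right and rows downward; lengths in m; the calibration is good to about 2 mm. The wrist camera is an equidistant fisheye: a pixel r from the principal point sees the ray r / f radians off the axis. A picture is of the moment at which its call begins: read the wrist's pose just before it.
- env.close_job(): hands the job in, once; it reports no verdict.
Trained networks look in the newest picture that a camera, given by its name, has taken for a name from the list of things; names that differ only in an ending like _2 or _b are one class to them, and where a whole thing is asked for, a point or a joint stands for the part that bears it (a point fixed in the world has none). Each returns a list of dicts, best first, with "score" (0 to 1); they miss things now and then, are a little off and sometimes report something else, mostly with a low value. They report only what shows in the picture. A call takes as long as a camera call. They do not tell look-alikes from the thing itself.
- nets.cut_out(target, camera): "pixels" (480x640 bool, what is visible of it) and "xy" ([column, row] in pixels, amid what is visible of it).
The state is a dict: "time_s": time; "qpos": joint angles; "qd": joint speeds; "effort": joint torques, N m; "eef_pos": TCP position; "orientation": TCP orientation; "ft_force": force on the tool from outside, world axes, zero at the start; "ft_torque": the same for the moment, N m; "gripper_width": finger opening in m.
Only numpy, scipy, OpenCV 4.12 (cv2) and the standard library are available. Lean on these libraries where they do the work, as an engineer would, in place of code of your own. Each camera call takes 0.05 s, during which the arm holds its last target. There are 200 camera calls.

## Working session

There is one attempt and no reset: what is moved stays moved. The work goes in short steps, Python scripts to look and compute and a shell command to move; the robot and the scene stay as the last step left them, time stands still between calls to the robot, and variables do not carry over. Pictures are saved under pics/ and viewed, about 8 in all and at most 12, crops included, and the job is handed in when it is done.

```bash
ls; mkdir -p pics; python3 - <<'E'
from station import env,cams,nets
import cv2,numpy as np
s=env.sense();print(s)
ims=[]
for c in("scene","top"):
    r=cams.read_camera(c);print(c,r["K"].tolist(),r["eye"],r["orientation"])
    cv2.imwrite(f"pics/{c}0.png",r["pixels"][:,:,::-1])
    for t in("box","stop","rail_left","jig"):
        for d in nets.cut_out(t,c): print(c,t,round(d["score"],2),d["xy"],d["pixels"].sum())
E
```

```text
pics
{'time_s': 0.0, 'qpos': array([-1.34680826e+00,  1.16522229e-01,  1.44226492e+00, -1.43507724e-05,
        1.58400595e+00, -3.78004547e-02]), 'qd': array([ 3.82932317e-04,  2.14117914e-03, -1.87658145e-05,  8.15928444e-04,
        8.53201481e-04, -7.25811843e-04]), 'effort': array([-2.94838683e-04, -7.21261168e+01, -6.22604942e+01,  7.79160694e-02,
        2.37450498e-02, -7.52097367e-05]), 'eef_pos': array([ 0.17466087, -0.65190426,  0.3019809 ]), 'orientation': array([ 0.43072936,  0.561313  , -0.43019534,  0.5606531 ]), 'ft_force': array([0.25729848, 0.30180412, 1.58068834]), 'ft_torque': array([-0.00094496,  0.05421763,  0.01051867]), 'gripper_width': 0.09289644979705221}
scene [[441.02871093044695, 0.0, 324.95373438577315], [0.0, 441.02871093044695, 246.78654604994904], [0.0, 0.0, 1.0]] [1.16845416 0.21055301 0.78083981] [ 0.55437735  0.74017278 -0.30931164 -0.22166713]
scene box 0.93 [193.2, 166.9] 1850
scene box 0.68 [251.1, 180.4] 1975
scene box 0.58 [272.7, 251.8] 2889
scene stop 0.87 [381.3, 304.9] 785
scene rail_left 0.88 [351.1, 269.5] 947
scene rail_left 0.34 [267.4, 255.6] 2832
scene jig 0.26 [349.8, 273.5] 974
top [[515.7126607224111, 0.0, 320.02442714536], [0.0, 515.7126607224111, 241.71564951147408], [0.0, 0.0, 1.0]] [ 0.26378356 -0.03023992  1.60888603] [-0.69617749  0.71463676 -0.04077501  0.05448487]
top box 0.64 [359.6, 219.7] 1370
top box 0.61 [416.2, 308.6] 1439
top box 0.58 [482.8, 314.7] 1635
top stop 0.79 [273.4, 206.3] 271
top rail_left 0.61 [295.8, 234.6] 445
```

View pics/scene0.png

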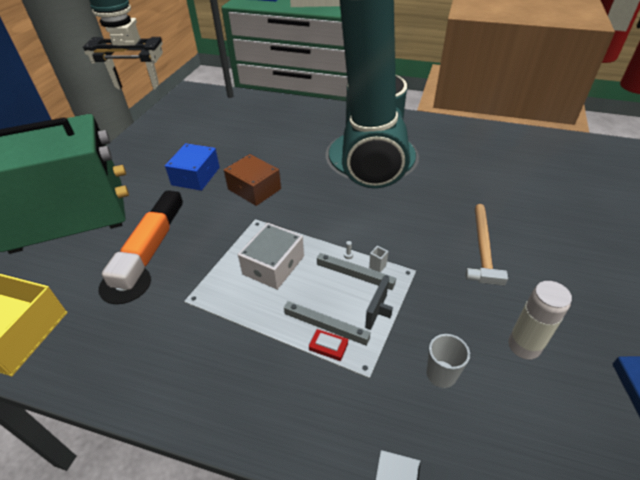

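View pics/top0.png

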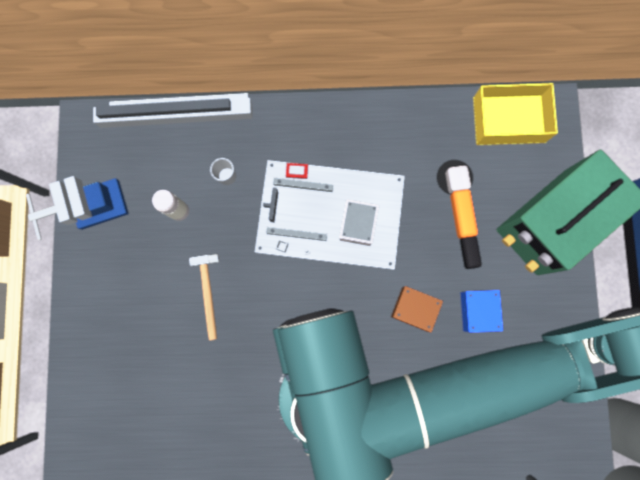

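The box meant is the bare-steel one on the plate (scene 272,252; top 360,220). The blue one (scene 193,167) and the brown one (251,180) are off the plate and are the wrong colours. Rails, stop, tube, bolt and magnet are all visible, and the lane opens toward −y.

```bash
cat > h.py <<'E'
from station import env,cams,nets
import cv2,numpy as np
from scipy.spatial.transform import Rotation as R
def cloud(c):
    r=cams.read_camera(c);K=r["K"];z=r["z_map"]
    v,u=np.mgrid[:480,:640]
    P=np.stack([(u-K[0,2])/K[0,0]*z,(v-K[1,2])/K[1,1]*z,z],-1)
    W=P@R.from_quat(r["orientation"]).as_matrix().T+np.array(r["eye"]);W[z==0]=np.nan
    return r,W
def rect(p):
    (c,s,a)=cv2.minAreaRect((p[:,:2]*1000).astype(np.float32));return np.round(c,1),np.round(s,1),round(a,2)
E
python3 - <<'E'
from h import *
for c in("scene","top"):
    r,W=cloud(c)
    reg=(W[...,0]>.3)&(W[...,0]<.85)&(W[...,1]>-.35)&(W[...,1]<.25)
    hsv=cv2.cvtColor(r["pixels"],cv2.COLOR_RGB2HSV)
    def comp(lo,hi,mn,extra=True):
        m=(reg&(W[...,2]>lo)&(W[...,2]<hi)&extra).astype(np.uint8)
        n,l,st,_=cv2.connectedComponentsWithStats(m)
        for i in range(1,n):
            if st[i,4]>mn:
                p=W[l==i];print(c,(lo,hi),st[i,4],rect(p),"z",np.round(np.median(p[:,2]),4),"px",st[i,:4])
    comp(-.004,.014,3000,hsv[...,2]>140)
    comp(.024,.040,40); comp(.066,.090,100); comp(.05,.066,20)
    im=r["pixels"]; 
    a,b=((180,210),(430,380)) if c=="scene" else ((250,150),(410,275))
    cv2.imwrite(f"pics/{c}c.png",cv2.resize(im[a[1]:b[1],a[0]:b[0]],None,fx=3,fy=3,interpolation=cv2.INTER_CUBIC)[:,:,::-1])
E
```

```text
scene (-0.004, 0.014) 13075 (array([564.5, -34.6]), array([442. , 309.5]), 81.6) z 0.0063 px [185 219 231 158]
scene (0.024, 0.04) 131 (array([ 316.9, -281.9]), array([88.8, 30.9]), 88.47) z 0.0324 px [234 184  30  16]
scene (0.024, 0.04) 301 (array([559.3, -99.8]), array([ 76.7, 153.4]), 36.9) z 0.0329 px [239 248  65  37]
scene (0.024, 0.04) 655 (array([504.5,  70. ]), array([190.3,  24.8]), 80.76) z 0.0309 px [316 252  80  33]
scene (0.024, 0.04) 79 (array([475. , 119.4]), array([20.7, 40.6]), 22.98) z 0.0321 px [369 256  18  12]
scene (0.024, 0.04) 174 (array([600.3, 156.1]), array([33.4, 99.6]), 73.97) z 0.0343 px [365 287  28  38]
scene (0.024, 0.04) 891 (array([660.8,  46.7]), array([190.4,  24.1]), 81.73) z 0.031 px [283 301  87  40]
scene (0.024, 0.04) 512 (array([708.1,  66.3]), array([69. , 45.4]), 84.81) z 0.0266 px [308 329  40  28]
scene (0.066, 0.09) 149 (array([ 316. , -279.6]), array([85.3, 31.4]), 89.9) z 0.0704 px [233 175  30  12]
scene (0.066, 0.09) 1823 (array([ 529.8, -122.3]), array([102.5, 122.3]), 78.01) z 0.0765 px [237 223  66  50]
scene (0.066, 0.09) 102 
[... 657 characters left out ...]
,  66. ]), array([69.1, 45.2]), 83.09) z 0.0278 px [286 163  23  15]
top (0.024, 0.04) 387 (array([663.5,  46.4]), array([189.5,  22.2]), 81.6) z 0.0322 px [273 178  61  13]
top (0.024, 0.04) 397 (array([507.2,  69.5]), array([189.3,  20.8]), 81.21) z 0.0311 px [266 227  62  14]
top (0.066, 0.09) 1309 (array([ 532.8, -122.9]), array([ 99.9, 121. ]), 77.74) z 0.0766 px [340 199  39  45]
top (0.066, 0.09) 184 (array([ 316.2, -284.8]), array([92.2, 32.6]), 88.38) z 0.0706 px [401 286  32  12]
top (0.05, 0.066) 66 (array([587.8, 140.6]), array([14.6, 80.4]), 81.62) z 0.0632 px [269 193   8  27]
top (0.05, 0.066) 30 (array([469.1, 113.8]), array([26.5, 30.2]), 70.91) z 0.0545 px [279 239   9  12]
```

View pics/topc.png

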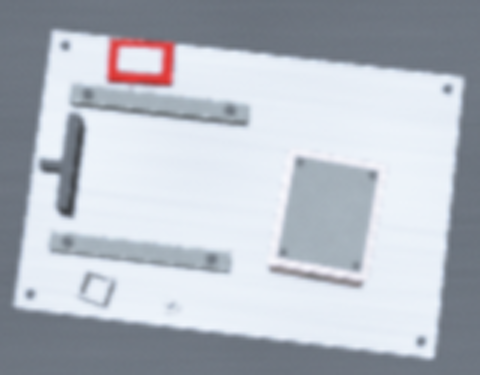

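The crop confirms the steel box, right of the lane's open end. I fuse both views for the jig frame and compute moves.

```bash
cat >> h.py <<'E'
# jig frame (mean of scene and top rail measurements), mm/deg
YAW=81.5; O=np.array([572.9,-16.0]); c_,s_=np.cos(np.radians(YAW)),np.sin(np.radians(YAW))
J=np.array([[c_,-s_],[s_,c_]])
def tojig(p): return (np.asarray(p)-O)@J
def goal(xj,yj,tip,psi):
    """TCP target with fingers at jig xj,yj (mm), tip height mm above bench, tool z at angle psi (deg, mod 180) in jig frame"""
    s=env.sense();Rt=R.from_quat(s["orientation"]);p=s["eef_pos"]*1000
    w=np.append(J@[xj,yj]+O,tip+84)
    best=[]
    for k in(0,180):
        a=np.radians(YAW+psi+k);z=np.array([np.cos(a),np.sin(a),0]);x=np.array([0,0,-1.])
        T=R.from_matrix(np.stack([x,np.cross(z,x),z],1))
        best.append((Rt.inv()*T).as_rotvec(degrees=True))
    q=Rt.inv().apply(w-p)/10
    print("goal",(xj,yj,tip,psi),"world",w.round(1),"trans cm",q.round(2),"turn",[b.round(2) for b in best])
def state():
    s=env.sense();Rt=R.from_quat(s["orientation"]).as_matrix();p=s["eef_pos"]*1000
    print("t",round(s["time_s"],2),"tcp",p.round(1),"jig",tojig(p[:2]).round(1),"tip",(p[2]-84).round(1),"toolz_jig",round(np.degrees(np.arctan2(Rt[1,2],Rt[0,2]))-YAW,2),"tooly",Rt[:,1].round(3),"F",s["ft_force"].round(1),"w",s["gripper_width"].round(4),"q",s["qpos"].round(2))
def box():
    for c in("scene","top"):
        r,W=cloud(c)
        m=(W[...,2]>.072)&(W[...,2]<.083)&(abs(W[...,0]-.57)<.13)&(W[...,1]>-.25)&(W[...,1]<.12)
        n,l,st,_=cv2.connectedComponentsWithStats(m.astype(np.uint8))
        if n<2: print(c,"none");continue
        k=1+np.argmax(st[1:,4]);p=W[l==k];C,S,a=rect(p)
        print(c,st[k,4],"jig",tojig(C).round(1),"size",S,"rel yaw",round(a-YAW,2),"z",np.median(p[:,2]).round(4))
E
python3 - <<'E'
from h import *
state();box()
goal(-112,130,220,0); goal(-112,130,60,0)
E
```

```text
Traceback (most recent call last):
  File "h.py", line 29, in state
    print("t",round(s["time_s"],2),"tcp",p.round(1),"jig",tojig(p[:2]).round(1),"tip",(p[2]-84).round(1),"toolz_jig",round(np.degrees(np.arctan2(Rt[1,2],Rt[0,2]))-YAW,2),"tooly",Rt[:,1].round(3),"F",s["ft_force"].round(1),"w",s["gripper_width"].round(4),"q",s["qpos"].round(2))
                                                                                                                                                                                                                                  ^^^^^^^^^^^^^^^^^^^^^^^^
AttributeError: 'float' object has no attribute 'round'
```

```bash
sed -i 's/s\["gripper_width"\].round(4)/round(s["gripper_width"],4)/' h.py
python3 - <<'E'
from h import *
state();box()
goal(-112,130,220,0); goal(-112,130,60,0)
E
```

```text
t 0.6 tcp [ 174.7 -652.   302.8] jig [-687.9  299.8] tip 218.8 toolz_jig -156.5 tooly [0.966 0.259 0.   ] F [-0.   0.3  0.2] w 0.0929 q [-1.35  0.12  1.44  0.    1.58 -0.04]
scene 1702 jig [-112.    27.3] size [102.6 122.6] rel yaw -4.15 z 0.0766
top 1142 jig [-111.5   24.4] size [ 99.7 120.3] rel yaw -3.61 z 0.0771
goal (-112, 130, 220, 0) world [ 427.8 -107.6  304. ] trans cm [ -0.12  38.54 -46.04] turn [array([-156.5,    0. ,    0. ]), array([23.5,  0. , -0. ])]
goal (-112, 130, 60, 0) world [ 427.8 -107.6  144. ] trans cm [ 15.88  38.54 -46.04] turn [array([-156.5,    0. ,    0. ]), array([23.5,  0. , -0. ])]
```

```bash
python3 -m crank '{"turn":[[23.5,0,0],[23.5,0,0],[23.5,0,0],[23.5,0,0],[23.5,0,0],[23.5,0,0],[23.5,0,0],[23.5,0,0],[23.5,0,0],[23.5,0,0],[23.5,0,0],[23.5,0,0],[23.5,0,0],[23.5,0,0],[23.5,0,0],[23.5,0,0],[23.5,0,0],[23.5,0,0],[23.5,0,0],[23.5,0,0]],"translation":[[0,38.5,-46],[0,38.5,-46],[0,38.5,-46],[0,38.5,-46],[0,38.5,-46],[0,38.5,-46],[0,38.5,-46],[0,38.5,-46],[0,38.5,-46],[0,38.5,-46],[0,38.5,-46],[0,38.5,-46],[0,38.5,-46],[0,38.5,-46],[0,38.5,-46],[0,38.5,-46],[0,38.5,-46],[0,38.5,-46],[0,38.5,-46],[0,38.5,-46]],"claw":[0.35,0.35,0.35,0.35,0.35,0.35,0.35,0.35,0.35,0.35,0.35,0.35,0.35,0.35,0.35,0.35,0.35,0.35,0.35,0.35]}'
python3 - <<'E'
from h import *
state();goal(-112,115,22,180)
E
```

```text
time_s: 2.37
eef_pos: [0.4272, -0.1089, 0.3028]
orientation: [-0.536, -0.461, 0.536, -0.461]
ft_force: [-0.0, 0.6, 0.0]
gripper_width: 0.0604
t 2.37 tcp [ 427.2 -108.9  302.8] jig [-113.4  130.3] tip 218.8 toolz_jig -180.09 tooly [ 0.989 -0.149  0.   ] F [-0.   0.6  0. ] w 0.0604 q [-0.31 -0.41  1.91 -0.    1.64  1.41]
goal (-112, 115, 22, 180) world [ 442.6 -109.8  106. ] trans cm [19.68  1.53 -0.15] turn [array([-0.09,  0.01, -0.01]), array([ 1.7991e+02, -1.0000e-02, -1.0000e-02])]
```

```bash
python3 -m crank '{"turn":[[0,0,0],[0,0,0],[0,0,0],[0,0,0],[0,0,0],[0,0,0],[0,0,0],[0,0,0],[0,0,0],[0,0,0]],"translation":[[3,1,-0.1],[6,1,-0.1],[9,1,-0.1],[12,1,-0.1],[15,1,-0.1],[17,1,-0.1],[18.5,1,-0.1],[19.5,1,-0.1],[19.7,1,-0.1],[19.7,1,-0.1]],"claw":[0.35,0.35,0.35,0.35,0.35,0.35,0.35,0.35,0.35,0.35]}'
python3 - <<'E'
from h import *
state()
r,W=cloud("scene");cv2.imwrite("pics/s1.png",r["pixels"][180:400,150:450,::-1].repeat(2,0).repeat(2,1))
E
```

```text
time_s: 3.2
eef_pos: [0.4375, -0.1089, 0.1057]
orientation: [-0.536, -0.462, 0.536, -0.461]
ft_force: [-0.1, -0.5, 1.1]
gripper_width: 0.0602
t 3.2 tcp [ 437.5 -108.9  105.7] jig [-111.9  120.2] tip 21.7 toolz_jig -180.04 tooly [ 0.989 -0.149 -0.   ] F [-0.1 -0.5  1.1] w 0.0602 q [-0.3  -0.26  2.13  0.    1.28  1.42]
```

View pics/s1.png

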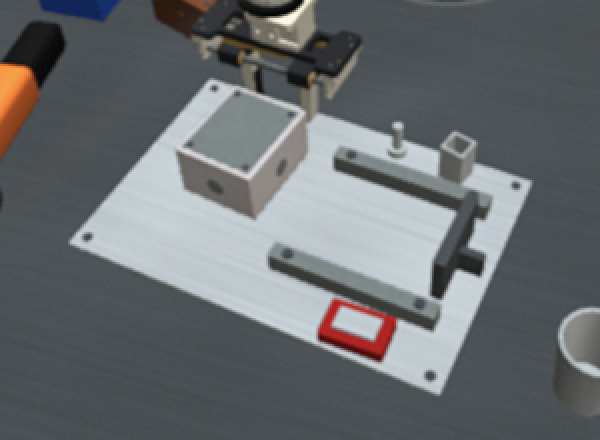

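The fingers are down beside the box's near face, around (280,95) in this crop. I'll push across, stopping short of the end.

```bash
python3 -m crank '{"turn":[[0,0,0],[0,0,0],[0,0,0],[0,0,0],[0,0,0],[0,0,0],[0,0,0],[0,0,0],[0,0,0],[0,0,0],[0,0,0],[0,0,0],[0,0,0],[0,0,0]],"translation":[[0,0.8,0],[0,1.4,0],[0,1.7,0],[0,2,0],[0,2.3,0],[0,2.6,0],[0,2.9,0],[0,3.2,0],[0,3.5,0],[0,3.8,0],[0,4.0,0],[0,4.2,0],[0,4.2,0],[0,4.2,0]],"claw":[0.35,0.35,0.35,0.35,0.35,0.35,0.35,0.35,0.35,0.35,0.35,0.35,0.35,0.35]}'
python3 - <<'E'
from h import *
state();box()
E
```

```text
time_s: 4.42
eef_pos: [0.4791, -0.1147, 0.1059]
orientation: [-0.535, -0.462, 0.536, -0.461]
ft_force: [-4.4, 0.5, 4.5]
gripper_width: 0.0601
t 4.42 tcp [ 479.1 -114.7  105.9] jig [-111.5   78.2] tip 21.9 toolz_jig -179.99 tooly [ 0.989 -0.148 -0.001] F [-4.4  0.5  4.5] w 0.0601 q [-0.29 -0.16  2.04 -0.    1.26  1.43]
scene 1810 jig [-107.9   17.1] size [102.6 138.5] rel yaw 0.75 z 0.0766
top 209 jig [-108.2  -41.8] size [98.5 28.1] rel yaw -2.57 z 0.0773
```

```bash
python3 -m crank '{"turn":[[0,0,0],[0,0,0],[0,0,0],[0,0,0],[0,0,0],[0,0,0],[0,0,0],[0,0,0],[0,0,0],[0,0,0],[0,0,0],[0,0,0]],"translation":[[0,0.3,0],[0,0.6,0],[0,0.9,0],[0,1.05,0],[0,1.05,0],[0,0,0],[0,-3,0],[-3,-4.5,0],[-7,-5,0],[-11,-5,0],[-14,-5,0],[-14,-5,0]],"claw":[0.35,0.35,0.35,0.35,0.35,0.35,0.35,0.35,0.35,0.35,0.35,0.35]}'
python3 - <<'E'
from h import *
state();box();goal(-210,0,160,90);goal(-210,0,22,90)
E
```

```text
time_s: 5.52
eef_pos: [0.4303, -0.1076, 0.2523]
orientation: [0.537, 0.459, -0.534, 0.464]
ft_force: [0.6, 0.0, 1.1]
gripper_width: 0.0607
t 5.52 tcp [ 430.3 -107.6  252.3] jig [-111.6  127.5] tip 168.3 toolz_jig -180.0 tooly [ 0.989 -0.148  0.009] F [0.6 0.  1.1] w 0.0607 q [-0.3  -0.4   1.98  0.    1.55  1.42]
scene 1800 jig [-107.6   -1. ] size [102.  123.2] rel yaw -0.75 z 0.0767
top 552 jig [-107.8  -32.3] size [99.4 65. ] rel yaw -0.25 z 0.0771
goal (-210, 0, 160, 90) world [ 541.9 -223.7  244. ] trans cm [ 0.28 12.83  9.85] turn [array([90.  , -0.09, -0.12]), array([-90.  ,   0.12,  -0.09])]
goal (-210, 0, 22, 90) world [ 541.9 -223.7  106. ] trans cm [14.08 12.8   9.84] turn [array([90.  , -0.09, -0.12]), array([-90.  ,   0.12,  -0.09])]
```

```bash
python3 -m crank '{"turn":[[-90,0,0],[-90,0,0],[-90,0,0],[-90,0,0],[-90,0,0],[-90,0,0],[-90,0,0],[-90,0,0],[-90,0,0],[-90,0,0],[-90,0,0],[-90,0,0],[-90,0,0],[-90,0,0],[-90,0,0],[-90,0,0]],"translation":[[0,12.8,10],[0,12.8,10],[0,12.8,10],[0,12.8,10],[0,12.8,10],[0,12.8,10],[0,12.8,10],[0,12.8,10],[0,12.8,10],[0,12.8,10],[0,12.8,10],[0,12.8,10],[0,12.8,10],[0,12.8,10],[0,12.8,10],[0,12.8,10]],"claw":[0.35,0.35,0.35,0.35,0.35,0.35,0.35,0.35,0.35,0.35,0.35,0.35,0.35,0.35,0.35,0.35]}'
python3 - <<'E'
from h import *
state();box()
r,W=cloud("top");cv2.imwrite("pics/t2.png",r["pixels"][140:290,240:440,::-1].repeat(3,0).repeat(3,1))
E
```

```text
time_s: 6.95
eef_pos: [0.5412, -0.225, 0.2447]
orientation: [0.054, 0.706, -0.053, 0.705]
ft_force: [-0.5, -0.8, -0.4]
gripper_width: 0.0608
t 6.95 tcp [ 541.2 -225.   244.7] jig [-211.4    0.5] tip 160.7 toolz_jig -90.16 tooly [0.151 0.989 0.   ] F [-0.5 -0.8 -0.4] w 0.0608 q [-0.44 -0.06  1.71 -0.    1.49 -0.29]
scene 1794 jig [-107.3   -1.2] size [101.7 122.6] rel yaw 0.23 z 0.0766
top 914 jig [-106.5   -3.9] size [ 97.  121.6] rel yaw -0.28 z 0.077
```

View pics/t2.png

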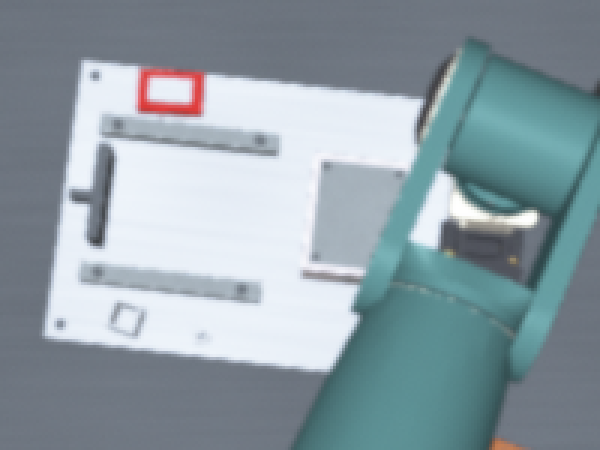

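Scene and top agree that the box is square to the lane (yaw about 0°) and about 2.6 mm right of centre. I'll descend behind it.

```bash
python3 -m crank '{"turn":[[0,0,0],[0,0,0],[0,0,0],[0,0,0],[0,0,0],[0,0,0],[0,0,0],[0,0,0]],"translation":[[3,0,0.3],[6,0,0.3],[9,0,0.3],[11.5,0,0.3],[13,0,0.3],[13.9,0,0.3],[13.9,0,0.3],[13.9,0,0.3]],"claw":[0.35,0.35,0.35,0.35,0.35,0.35,0.35,0.35]}'
python3 - <<'E'
from h import *
state()
E
python3 -m crank '{"turn":[[0,0,0],[0,0,0],[0,0,0],[0,0,0],[0,0,0],[0,0,0],[0,0,0],[0,0,0],[0,0,0],[0,0,0],[0,0,0],[0,0,0],[0,0,0],[0,0,0],[0,0,0],[0,0,0],[0,0,0],[0,0,0]],"translation":[[0,1.5,0],[0,3,0],[0,3.6,0],[0,4.0,0],[0,4.4,0],[0,4.8,0],[0,5.2,0],[0,5.6,0],[0,6,-0.02],[0,6.5,-0.04],[0,7,-0.06],[0,7.5,-0.08],[0,8,-0.11],[0,8.4,-0.14],[0,8.7,-0.16],[0,8.9,-0.18],[0,9,-0.2],[0,9,-0.2]],"claw":[0.35,0.35,0.35,0.35,0.35,0.35,0.35,0.35,0.35,0.35,0.35,0.35,0.35,0.35,0.35,0.35,0.35,0.35]}'
python3 - <<'E'
from h import *
state();box()
E
```

```text
time_s: 7.77
eef_pos: [0.5446, -0.2257, 0.1073]
orientation: [0.053, 0.705, -0.053, 0.705]
ft_force: [-0.6, -0.3, 0.1]
gripper_width: 0.0603
t 7.77 tcp [ 544.6 -225.7  107.3] jig [-211.6   -3. ] tip 23.3 toolz_jig -90.02 tooly [ 0.148  0.989 -0.   ] F [-0.6 -0.3  0.1] w 0.0603 q [-0.44  0.05  1.83  0.    1.25 -0.29]
time_s: 9.27
eef_pos: [0.556, -0.1366, 0.1072]
orientation: [0.052, 0.705, -0.053, 0.705]
ft_force: [-0.2, -3.4, 3.4]
gripper_width: 0.0603
t 9.27 tcp [ 556.  -136.6  107.2] jig [-121.8   -1.1] tip 23.2 toolz_jig -90.01 tooly [ 0.148  0.989 -0.001] F [-0.2 -3.4  3.4] w 0.0603 q [-0.29  0.02  1.87 -0.    1.25 -0.14]
scene 1864 jig [-65.    0.7] size [105.3 121.4] rel yaw 0.2 z 0.0766
top 296 jig [-28.9  -2.3] size [ 30.5 119.5] rel yaw -0.04 z 0.0767
```

```bash
python3 -m crank '{"turn":[[0,0,0],[0,0,0],[0,0,0],[0,0,0],[0,0,0],[0,0,0],[0,0,0],[0,0,0],[0,0,0],[0,0,0],[0,0,0],[0,0,0],[0,0,0],[0,0,0],[0,0,0],[0,0,0],[0,0,0],[0,0,0],[0,0,0],[0,0,0]],"translation":[[0,0.3,0],[0,0.7,0],[0,1.2,-0.01],[0,1.7,-0.02],[0,2.2,-0.03],[0,2.7,-0.04],[0,3.2,-0.05],[0,3.7,-0.06],[0,4.2,-0.07],[0,4.7,-0.08],[0,5.2,-0.08],[0,5.7,-0.08],[0,6.2,-0.08],[0,6.7,-0.08],[0,7.2,-0.08],[0,7.6,-0.08],[0,7.8,-0.08],[0,7.9,-0.08],[0,8,-0.08],[0,8,-0.08]],"claw":[0.35,0.35,0.35,0.35,0.35,0.35,0.35,0.35,0.35,0.35,0.35,0.35,0.35,0.35,0.35,0.35,0.35,0.35,0.35,0.35]}'
python3 - <<'E'
from h import *
state();box()
r,W=cloud("scene");cv2.imwrite("pics/s3.png",cv2.resize(r["pixels"][200:380,210:430],None,fx=3,fy=3)[:,:,::-1])
E
```

```text
time_s: 11.03
eef_pos: [0.567, -0.0575, 0.1072]
orientation: [0.052, 0.705, -0.053, 0.705]
ft_force: [-0.8, -6.2, 4.4]
gripper_width: 0.0603
t 11.03 tcp [567.  -57.5 107.2] jig [-41.9  -0.3] tip 23.2 toolz_jig -90.01 tooly [ 0.148  0.989 -0.001] F [-0.8 -6.2  4.4] w 0.0603 q [-0.15  0.01  1.88 -0.    1.25  0.  ]
scene 1936 jig [15.9  1.7] size [101.9 123.4] rel yaw 0.3 z 0.0766
top 185 jig [56.8 -1.4] size [ 19.  118.7] rel yaw 0.05 z 0.0772
```

View pics/s3.png

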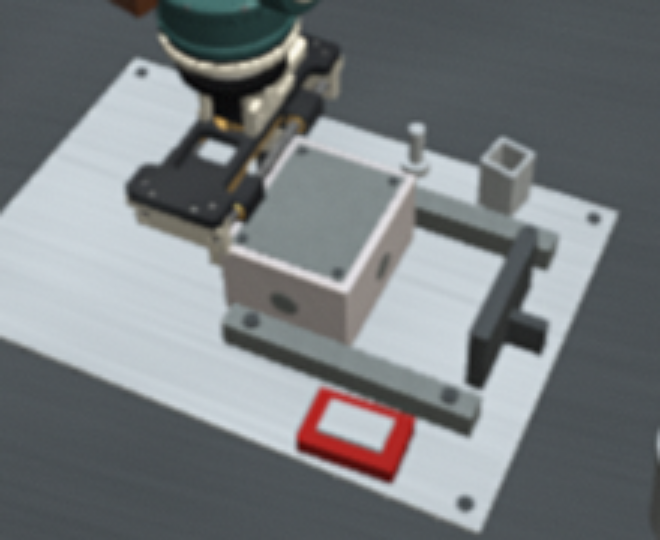

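Box is inside the lane, centred to about 0–1 mm, with a visible gap to both rails. About 84 mm remains to the stop.

```bash
python3 -m crank '{"turn":[[0,0,0],[0,0,0],[0,0,0],[0,0,0],[0,0,0],[0,0,0],[0,0,0],[0,0,0],[0,0,0],[0,0,0],[0,0,0],[0,0,0],[0,0,0],[0,0,0],[0,0,0],[0,0,0],[0,0,0],[0,0,0],[0,0,0],[0,0,0]],"translation":[[0,0.3,0],[0,0.7,0],[0,1.2,0],[0,1.7,0],[0,2.2,0],[0,2.7,0],[0,3.2,0],[0,3.7,0],[0,4.2,0],[0,4.7,0],[0,5.2,0],[0,5.7,0],[0,6.1,0],[0,6.5,0],[0,6.8,0],[0,7,0],[0,7.2,0],[0,7.3,0],[0,7.4,0],[0,7.4,0]],"claw":[0.35,0.35,0.35,0.35,0.35,0.35,0.35,0.35,0.35,0.35,0.35,0.35,0.35,0.35,0.35,0.35,0.35,0.35,0.35,0.35]}'
python3 - <<'E'
from h import *
state();box()
E
```

```text
time_s: 12.85
eef_pos: [0.5779, 0.0156, 0.1072]
orientation: [0.052, 0.705, -0.053, 0.705]
ft_force: [-1.3, -7.2, 4.9]
gripper_width: 0.0601
t 12.85 tcp [577.9  15.6 107.2] jig [32.  -0.3] tip 23.2 toolz_jig -90.01 tooly [ 0.148  0.989 -0.001] F [-1.3 -7.2  4.9] w 0.0601 q [-0.02  0.03  1.86 -0.    1.25  0.13]
scene 1884 jig [93.   1.7] size [ 95.6 123.1] rel yaw 0.01 z 0.0766
top 79 jig [81.8 23.2] size [20.1 43.7] rel yaw 1.56 z 0.0769
```

```bash
python3 -m crank '{"turn":[[0,0,0],[0,0,0],[0,0,0],[0,0,0],[0,0,0],[0,0,0],[0,0,0],[0,0,0]],"translation":[[0,0.1,0],[0,0.2,0],[0,0.3,0],[0,0.4,0],[0,0.5,0],[0,0.6,0],[0,0.65,0],[0,0.7,0]],"claw":[0.35,0.35,0.35,0.35,0.35,0.35,0.35,0.35]}'
for i in 1 2; do :; done
python3 -m crank '{"turn":[[0,0,0],[0,0,0],[0,0,0]],"translation":[[0,0.03,0],[0,0.06,0],[0,0.1,0]],"claw":[0.35,0.35,0.35]}'
python3 - <<'E'
from h import *
state();box()
E
```

```text
time_s: 13.62
eef_pos: [0.5789, 0.0224, 0.1072]
orientation: [0.052, 0.705, -0.053, 0.705]
ft_force: [-1.4, -9.8, 5.0]
gripper_width: 0.0604
time_s: 13.87
eef_pos: [0.5791, 0.0233, 0.1073]
orientation: [0.052, 0.705, -0.053, 0.705]
ft_force: [-1.8, -8.8, 6.2]
gripper_width: 0.0605
t 13.87 tcp [579.1  23.3 107.3] jig [39.8 -0.3] tip 23.3 toolz_jig -90.02 tooly [ 0.148  0.989 -0.001] F [-1.8 -8.8  6.2] w 0.0605 q [-0.    0.03  1.86 -0.    1.25  0.15]
scene 1739 jig [98.8  1.9] size [ 90.7 123.2] rel yaw 1.23 z 0.0767
top 83 jig [88.5 24. ] size [21.3 43.5] rel yaw 7.58 z 0.0777
```

```bash
python3 -m crank '{"turn":[[0,0,0],[0,0,0],[0,0,0]],"translation":[[0,0.03,0],[0,0.06,0],[0,0.1,0]],"claw":[0.35,0.35,0.35]}' | grep -E "eef|force"
python3 -m crank '{"turn":[[0,0,0],[0,0,0]],"translation":[[0,0.03,0],[0,0.05,0]],"claw":[0.35,0.35]}'| grep -E "eef|force"
```

```text
eef_pos: [0.5792, 0.0243, 0.1072]
ft_force: [-2.2, -9.4, 5.7]
eef_pos: [0.5793, 0.0248, 0.1073]
ft_force: [-1.3, -9.1, 5.8]
```

```bash
python3 -m crank '{"turn":[[0,0,0],[0,0,0]],"translation":[[0,0.03,0],[0,0.05,0]],"claw":[0.35,0.35]}'| grep -E "eef|force"
```

```text
eef_pos: [0.5794, 0.0253, 0.1073]
ft_force: [-1.6, -9.8, 5.9]
```

```bash
python3 -m crank '{"turn":[[0,0,0],[0,0,0]],"translation":[[0,0.03,0],[0,0.05,0]],"claw":[0.35,0.35]}'| grep -E "eef|force"
```

```text
eef_pos: [0.5794, 0.0256, 0.1072]
ft_force: [-2.2, -13.2, 6.9]
```

```bash
python3 -m crank '{"turn":[[0,0,0],[0,0,0]],"translation":[[0,0.03,0],[0,0.05,0]],"claw":[0.35,0.35]}'| grep -E "eef|force"
```

```text
eef_pos: [0.5794, 0.0257, 0.1072]
ft_force: [-2.9, -18.3, 7.1]
```

```bash
python3 - <<'E'
from h import *
state()
r,W=cloud("scene");cv2.imwrite("pics/s4.png",cv2.resize(r["pixels"][230:350,270:420],None,fx=5,fy=5,interpolation=cv2.INTER_CUBIC)[:,:,::-1])
E
```

```text
t 14.88 tcp [579.4  25.7 107.2] jig [42.2 -0.3] tip 23.2 toolz_jig -90.02 tooly [ 0.148  0.989 -0.003] F [ -2.9 -18.3   7.1] w 0.0604 q [ 0.    0.03  1.85 -0.    1.25  0.15]
```

View pics/s4.png

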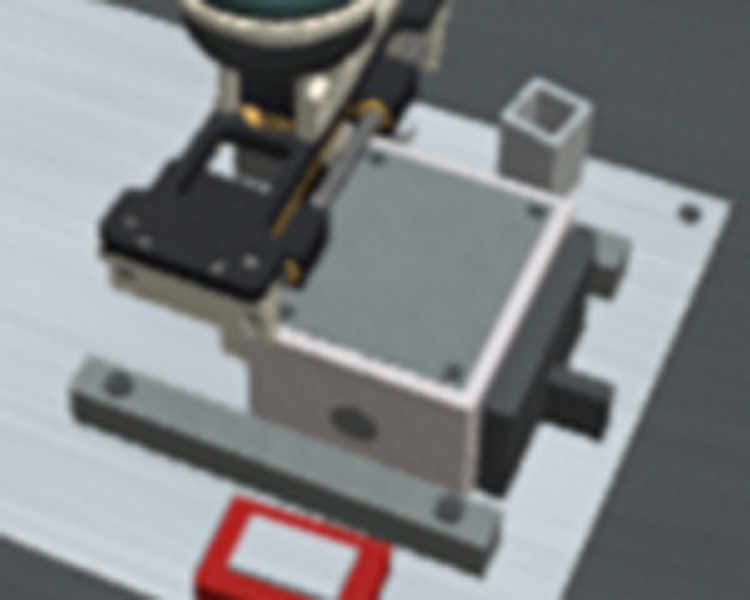

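The force rose from 9 to 18 N with the TCP held at jig x = 42.2, where contact was predicted, and the picture shows the box face on the stop. I'll add one small squaring press, then back away and lift.

```bash
python3 -m crank '{"turn":[[0,0,0],[0,0,0],[0,0,0]],"translation":[[0,0.02,0],[0,0.04,0],[0,0.04,0]],"claw":[0.35,0.35,0.35]}'| grep -E "eef|force"
python3 -m crank '{"turn":[[0,0,0],[0,0,0],[0,0,0],[0,0,0],[0,0,0],[0,0,0],[0,0,0],[0,0,0],[0,0,0],[0,0,0],[0,0,0],[0,0,0],[0,0,0],[0,0,0],[0,0,0],[0,0,0],[0,0,0]],"translation":[[0,-0.2,0],[0,-0.6,0],[0,-1.5,0],[0,-3,0],[0,-5,0],[-2,-7,0],[-5,-9,0],[-8,-12,0],[-11,-15,0],[-14,-18,0],[-15,-21,0],[-15,-24,0],[-15,-27,0],[-15,-29,0],[-15,-30,0],[-15,-30,0],[-15,-30,0]],"claw":[0.35,0.35,0.35,0.35,0.35,0.35,0.35,0.35,0.35,0.35,0.35,0.35,0.35,0.35,0.35,0.35,0.35]}'
python3 - <<'E'
from h import *
state();box()
for c in("scene","top"):
    r,W=cloud(c);m=(W[...,2]>.027)&(W[...,2]<.037)&(abs(W[...,0]-.58)<.13)&(abs(W[...,1]-.05)<.13)
    n,l,st,_=cv2.connectedComponentsWithStats(m.astype(np.uint8))
    for i in range(1,n):
        if st[i,4]>100: C,S,a=rect(W[l==i]);print(c,tojig(C).round(1),S,a)
    a=(slice(210,370),slice(200,420)) if c=="scene" else (slice(150,280),slice(245,420))
    cv2.imwrite(f"pics/{c}5.png",cv2.resize(r["pixels"][a],None,fx=3.5,fy=3.5,interpolation=cv2.INTER_CUBIC)[:,:,::-1])
E
```

```text
eef_pos: [0.5794, 0.0257, 0.1072]
ft_force: [-3.8, -19.9, 6.4]
time_s: 16.6
eef_pos: [0.535, -0.2691, 0.2564]
orientation: [0.053, 0.705, -0.052, 0.705]
ft_force: [-0.9, -0.2, -0.5]
gripper_width: 0.0603
t 16.6 tcp [ 535.  -269.1  256.4] jig [-2.559e+02  1.000e-01] tip 172.4 toolz_jig -90.04 tooly [0.148 0.989 0.001] F [-0.9 -0.2 -0.5] w 0.0603 q [-0.51 -0.03  1.67  0.    1.51 -0.36]
scene 1872 jig [97.4  1. ] size [ 95.1 122.8] rel yaw 0.65 z 0.0767
top 979 jig [96.8 -1.5] size [ 93.8 121.2] rel yaw -0.05 z 0.0768
scene [ 6.8 79.6] [54.4 22.4] 79.81
scene [177.4   2.4] [27.8 86.7] 81.35
scene [ 75.2 -77.1] [190.2  23.4] 81.43
scene [108.5 -56.6] [113.3  11.8] 87.6
scene [ 100.4 -115.5] [43.8 16.5] 88.68
top [ 74.1 -80.1] [187.7  21.9] 81.09
top [75.1 77.4] [190.1  21. ] 81.17
```

View pics/top5.png

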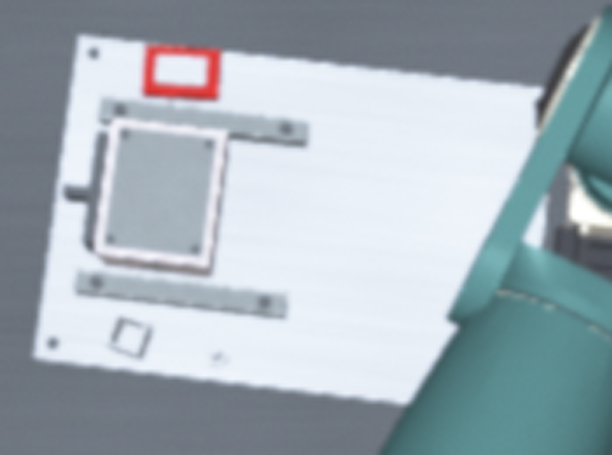

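View pics/scene5.png

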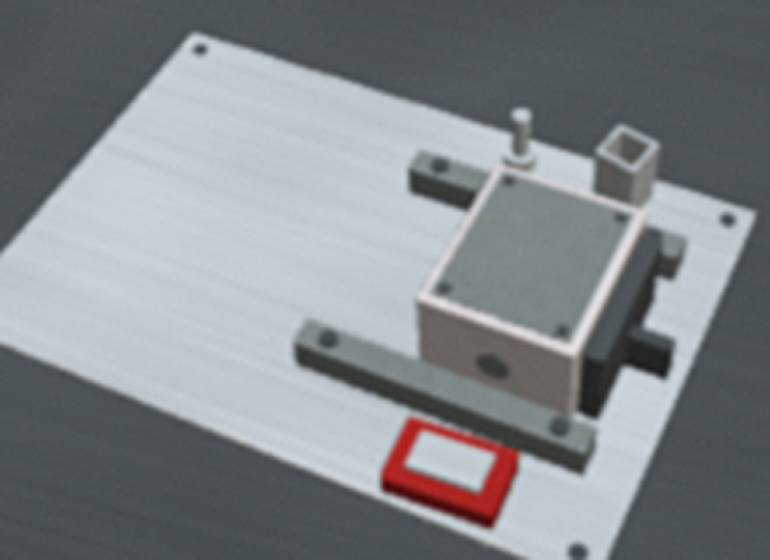

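Hand is clear, the box sits against the stop with gaps to both rails, and nothing else has moved. Its rear face is at jig x = 49.9 in both views (target 50); the 95 mm "size" is only my search window clipping the front edge.

```bash
python3 -c "
from station import env
print(env.close_job())"
```

```text
the job is handed in; nothing more can be done
None
```

The box is flush against the end stop, and I handed the job in at about 17 s of the 72 s allowed. I pushed it sideways onto the lane's centre line with two fingers, then slid it down the lane from behind and eased it up to the stop. I backed the hand off and raised it clear.

- **Stop contact:** Force rose from 9 N sliding to 20 N against the stop, and the fingers stopped advancing. Both cameras then put the rear face at jig x = 49.9 mm (50 is flush).
- **Position in the lane:** The box is within about 1 mm of the centre line. The top view puts it square to 0.1°. The scene view read 0.65°, but my search window cut off the front edge of the box there, so I trust that reading less.
- **Rails and other things:** Gaps to both rails show in the final pictures, and no step gave a sideways force of more than a few newtons. The magnet, tube and bolt look unmoved. I did not re-check the things on the bench around the jig in a final picture.
- **Disagreement:** The two cameras differed by about 2.5 mm across the lane for both rails and box, so I judged the centring relative to the rails.

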